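Set out the jeweller's bench for the next piece

ROBOT

A 6-joint arm with a two-finger parallel gripper is mounted at the origin on the work surface. World frame = base frame: x ahead of the robot, y to its left, z up, the work surface at z = 0. Lengths are in mm, angles in degrees, forces in N, time in s.
With the tool pointing down it reaches from about 275 to 775 mm from the base axis. Payload 14.6 kg.
Tool frame: the origin (TCP) lies at the very end of the fingers, on their centre line; the grasp point (between the pads) lies 19 mm behind it (grasp_offset is the distance from the TCP to the grasp point, in mm); z points along the fingers, y is the line along which they close (so a half turn about z gives the same grasp; the last joint's range is limited). The gripper opens to 85 mm and grips with 20 to 120 N. Pads are 22 mm wide; open, the fingers measure 114 mm over their backs; the gripper's body (76 mm by 85 mm) begins 54 mm behind the grasp point. The pads swing forward as they close: fully open they stand 13 mm farther back than shut.
Start: joints at [65.357, 15.075, -2.767, 72.158, 0, 81.102], TCP at [142.466, 505.304, 231.278] pointing down, gripper open.
Joint ranges: [-151.79, 151.79], [-50.71, 97.33], [-67.44, 78.34], [-121.81, 120.89], [-77.56, 73.72], [-180, 180]. Speed limits (degrees/s): [108.29, 108.29, 147.25, 159.86, 180, 180].

INTERFACE

Orientations are given as [roll, pitch, yaw] about the fixed x, y, z axes, in that order (R = Rz(yaw) Ry(pitch) Rx(roll)).
In Python, from plant import * gives the robot as it stands.
- The arm moves only by the tool carry_out, never from a script. Its arguments are lists of equal length, an entry for each row: "linear": the shift along the world's x, y, z in mm, a list of three; "dr": the turn, a rotation vector about the world's x, y, z in degrees, a list of three; "claw": the gripper's target within -1 to 1 (shut at 1, half-way at 0, fully open at -1). A call has 1 to 12 rows; each row shifts and turns the commanded pose from where the row before left it; what a row does not reach is not made up. A row lasts 1/8 s, in which the tool goes at most 62.5 mm and 10.7 degrees, less where a joint would pass 70% of its speed; a pose out of reach is approached as far as the arm can. A call is refused whole if a number of a shift passes 62.5 or a number of a turn 10.7, either way. A call with a gripper value outside its range is refused whole. The fingers move at their own pace and stop on an object; "force" is the grip in N (left out, the last holds). Time passes only in rows, so rows that do not move let the fingers close. It gives the time, the measured TCP pose, the force, the opening and the grip force at its end, in the units of the state.
- read_state(): the state, without advancing time (a new reading comes with each control period).
- get_image(name): name is "side" or "top"; returns the picture (384x512x3 uint8, red, green, blue); there is no depth.
- camera_info(name): a dict with "camera_matrix" (3x3 intrinsics, pixels), "k1" (the pictures are not rectified: a ray, as slopes to the right and down, at radius r is drawn at 1 + k1 r^2 times it, then the intrinsics apply), "rvec" (rotation vector, rad) and "tvec" (3), from world to camera coordinates, as OpenCV has them. Camera axes: x right, y down, z forward; pixel columns grow to the right and rows downward; lengths in mm; the calibration is good to about 2 mm. A picture is of the moment at which its call begins. camera_info takes no time and is no camera call.
- job_done(): hands the job in; it is judged then, once.
Trained networks look in the newest picture that a camera, given by its name, has taken for a name from the list of things; names that differ only in an ending like _2 or _b are one class to them, and where a whole thing is asked for, a point or a joint stands for the part that bears it (a point fixed in the world has none). Each returns a list of dicts, best first, with "conf" (0 to 1); they miss things now and then, are a little off and sometimes report something else, mostly with a low value. They report only what shows in the picture. A call takes as long as a camera call. They do not tell look-alikes from the thing itself.
- outline_of(thing, camera): "pixels" (384x512 bool, what is visible of it) and "extent" ([left, top, width, height] in pixels, round what is visible of it).
The state is a dict: "clock": time; "qpos": joint angles; "joint_vel": joint speeds; "joint_torque": joint torques, N m; "position": TCP position; "tcp_rot": TCP orientation; "contact_force": force on the tool from outside, world axes, zero at the start; "wrist_torque": the same for the moment, N m; "finger_gap": finger opening in mm; "grip_force": force on a finger pad.
Only numpy, scipy, OpenCV 4.12 (cv2) and the standard library are available. Lean on these libraries where they do the work, as an engineer would, in place of code of your own. Each camera call takes 0.05 s, during which the arm holds its last target. There are 200 camera calls.

TASK

Set out the bench in one row: stand the brass doming cube in the middle of the steel bench block, squared to it, and lay the green wax tablet lined side up on the wooden stand's slope, long way up the slope, in the middle of the width and down against the ledge. Stand the copper-wire spool upright on the table midway between the bench block and the stand, and the orange jar upright on the table beside the bench block's opposite side, the one away from the stand, level with the block's middle and with a gap of 3 cm between jar and block. Leave the blue tablet and the white jar where they are.

Things in the scene. Friction and masses are not known exactly. Their poses are not given: they have to be found in the camera images.
- bench_block: Fixed flat polished-steel bench block, 80 x 80 mm, 20 mm high, on the table. Origin: centre of its underside, at table height; x, y square to its sides, z up. Its y axis runs along the line to the wooden stand, which is on its +y or its -y side, 240 mm away centre to centre; x points roughly away from the robot.
- stand: Fixed light-wood sloping stand, 110 mm deep (x) and 100 mm wide (y) over its foot, about 60 mm high at the back. Origin: centre of the foot's underside, at table height; z up; x points away from the robot, from the low front with the ledge to the high back. This origin is the stand's middle for 'between'.
- rest: The stand's fixed sloping face, 95 mm long up the slope, 100 mm wide, rising at 20 degrees away from the robot. Ledge: dark-wood strip along its whole low edge, 8 mm proud of the face. Origin: on the face at the foot of the ledge's uphill side, mid-width (26 mm above the table, 40 mm in front of the stand's origin). x straight up the slope, y along the ledge, z out of the face.
- doming_block: Loose brass doming cube with dark round hollows on its faces, 40 x 40 x 40 mm, about 0.5 kg. Origin: centre of its underside; x, y square to its sides, z up.
- green_tablet: Loose green hard-wax carving tablet with five thin white lines on its top, 60 (x) x 44 (y) x 10 mm (z), about 50 g. Origin: centre of its underside; z out of the lined face (up at the start).
- spool: Loose upright spool of copper wire with black round ends, 40 mm diameter, 40 mm high, about 0.15 kg. Origin: centre of its underside, z up along its axis.
- orange_jar: Loose closed orange plastic jar, upright, body 44 mm diameter up to 42 mm high, then a lid 39 mm diameter up to 55 mm high; about 0.12 kg. Origin: centre of its underside, z up.
- blue_tablet: Bystander: loose wax tablet of the same shape and size as the green one, but blue (60 x 44 x 10 mm). To be left alone. Origin: centre of its underside.
- white_jar: Bystander: loose jar of the same shape and size as the orange one, but white (44 mm diameter, 55 mm high). To be left alone. Origin: centre of its underside.
Things that resemble listed ones, but are neither listed nor needed, are in the scene too. Of the things that look like the bench_block, the smaller one is meant. Several things look just like the orange_jar: the one meant starts farthest to the robot's left.

How it is judged (in metres and radians):
At the end, for the whole second after the job is handed in: Cube on the block, 10 mm, square 0.15 rad; tablet on slope lined side up, edge within 6 mm of the ledge, 15 mm of mid-width, 0.14 rad; spool upright, 15 mm off the block-stand line, under 135 mm from each centre; jar upright, away side, 15 mm off mid-line, gap 15 to 45 mm; all at rest (x of doming_block in the frame of bench_block between -0.01 and 0.01 m and y of doming_block in the frame of bench_block between -0.01 and 0.01 m and z of doming_block in the frame of bench_block between 0.016 and 0.024 m and angle between doming_block's own z axis and vertical below 0.08 rad and (angle between the x axis of doming_block and the x axis of bench_block, either way round below 0.15 rad or angle between the x axis of doming_block and the y axis of bench_block, either way round below 0.15 rad) and x of green_tablet in the frame of rest between 0.026 and 0.036 m and y of green_tablet in the frame of rest between -0.015 and 0.015 m and z of green_tablet in the frame of rest between -0.004 and 0.004 m and angle between the x axis of green_tablet and the x axis of rest, either way round below 0.14 rad and angle between the z axis of green_tablet and the z axis of rest, either way round below 0.1 rad and horizontal distance between spool and bench_block below 0.135 m and horizontal distance between spool and stand below 0.135 m and x of spool in the frame of bench_block between -0.015 and 0.015 m and x of orange_jar in the frame of bench_block between -0.015 and 0.015 m and ((y of orange_jar in the frame of bench_block between 0.077 and 0.107 m and y of stand in the frame of bench_block below 0 m) or (y of orange_jar in the frame of bench_block between -0.107 and -0.077 m and y of stand in the frame of bench_block above 0 m)) and angle between each of spool, orange_jar's own z axis and vertical below 0.1 rad and height (world z) of spool between -0.004 and 0.005 m and height (world z) of orange_jar between -0.004 and 0.005 m and linear speed of each of doming_block, green_tablet, spool, orange_jar below 0.02 m/s and angular speed of each of doming_block, green_tablet, spool, orange_jar below 0.2 rad/s); the robot touches nothing.
It fails at once if the blue tablet is moved from its place by more than 20 mm (distance of blue_tablet from where it was at the start of the episode above 0.02 m).
It fails at once if the white jar is moved from its place by more than 20 mm (distance of white_jar from where it was at the start of the episode above 0.02 m).
It also fails if it takes over 99 s, if anything falls off the work surface, if the arm or the gripper's body presses on something with over 40 N, if the wrist force passes 120 N, or if a joint passes its speed limit or range.

## Working session

There is one attempt and no reset: what is moved stays moved. The work goes in short steps, Python scripts to look and compute and a tool call to move; the robot and the scene stay as the last step left them, time stands still between calls to the robot, and variables do not carry over. Pictures are saved under pics/ and viewed, at most 14 in all, crops included, and the job is handed in when it is done.

Besides the shell and the picture viewer there is one more tool, called after "Call:" in YAML: its name, and indented under it one key for each argument. carry_out: Moves the arm, as the interface text tells. Its arguments: {"type":"object","properties":{"linear":{"type":"array"},"dr":{"type":"array"},"claw":{"type":"array"},"force":{"type":"number"}},"required":["linear","dr","claw"]}

```bash
mkdir -p pics; ls
cat > h.py <<'E'
from plant import *
import numpy as np, cv2
def cam(n):
    c=camera_info(n); return np.array(c["camera_matrix"],float),c["k1"],cv2.Rodrigues(np.array(c["rvec"],float))[0],np.array(c["tvec"],float).ravel()
def p2w(n,uv,z):
    K,k,R,t=cam(n); uv=np.atleast_2d(np.array(uv,float)).reshape(-1,1,2)
    s=cv2.undistortPoints(uv,K,np.array([k,0,0,0.]),None,None,None).reshape(-1,2)
    d=np.c_[s,np.ones(len(s))]@R; o=-R.T@t
    return o+d*((np.asarray(z)-o[2])/d[:,2])[:,None]
def w2p(n,P):
    K,k,R,t=cam(n); return cv2.projectPoints(np.atleast_2d(np.array(P,float)),cv2.Rodrigues(R)[0],t,K,np.array([k,0,0,0.]))[0].reshape(-1,2)
def save(n,f,crop=None,s=1.5):
    im=get_image(n)[:,:,::-1]
    if crop: l,t,r,b=crop; im=im[t:b,l:r]
    cv2.imwrite("pics/"+f,cv2.resize(im,None,fx=s,fy=s,interpolation=cv2.INTER_CUBIC))
E
python3 - <<'E'
from h import *
save("top","t0.png");save("side","s0.png")
for n in("top","side"):
    K,k,R,t=cam(n);print(n,K.tolist(),k,(-R.T@t).round(),R.round(2).tolist())
    for th in("bench_block","stand","rest","doming_block","green_tablet","spool","orange_jar","blue_tablet","white_jar"):
        for d in outline_of(th,n): print(th,round(d["conf"],2),[int(x) for x in d["extent"]],int(d["pixels"].sum()))
print(read_state())
E
```

```text
pics
top [[390.13709590830126, 0.0, 250.17109605283517], [0.0, 390.13709590830126, 189.5334927059191], [0.0, 0.0, 1.0]] -0.1132829929017349 [ 317.  -95. 1091.] [[0.03, -1.0, -0.03], [-0.98, -0.02, -0.2], [0.2, 0.03, -0.98]]
bench_block 0.88 [264, 143, 29, 29] 830
bench_block 0.82 [408, 183, 40, 41] 1541
stand 0.59 [176, 137, 36, 41] 1521
stand 0.39 [260, 215, 15, 16] 220
rest 0.67 [178, 136, 35, 38] 1274
doming_block 0.65 [261, 215, 14, 17] 206
doming_block 0.29 [89, 198, 19, 13] 242
green_tablet 0.58 [321, 228, 20, 25] 333
spool 0.51 [322, 227, 19, 26] 327
spool 0.49 [88, 195, 15, 16] 231
orange_jar 0.79 [217, 225, 16, 13] 210
orange_jar 0.63 [184, 214, 19, 15] 226
orange_jar 0.46 [121, 229, 17, 17] 238
blue_tablet 0.85 [362, 187, 18, 27] 343
white_jar 0.5 [119, 230, 19, 17] 262
side [[425.2630598270635, 0.0, 254.09382126363542], [0.0, 425.2630598270635, 193.21103000120345], [0.0, 0.0, 1.0]] 0.052604464516213485 [  287. -1032.   689.] [[0.97, -0.23, 0.02], [-0.1, -0.52, -0.85], [0.21, 0.82, -0.53]]
bench_block 0.74 [266, 328, 74, 55] 3173
bench_block 0.59 [276, 206, 37, 27] 715
stan
[... 393 characters left out ...]
3] 216
{'clock': 1.0, 'qpos': array([ 6.53568519e+01,  1.50738644e+01, -2.76732030e+00,  7.21562691e+01,
       -2.28484472e-03,  8.11038262e+01]), 'joint_vel': array([-0.06992778,  0.0156739 ,  0.12753931, -0.02801011,  0.03533271,
       -0.04080092]), 'joint_torque': array([-1.56219336e-03, -6.37436771e+01,  3.84776008e+01,  1.25785464e-03,
       -8.69127916e-05, -8.37931537e-07]), 'position': array([142.48600608, 505.31130977, 231.28463647]), 'tcp_rot': array([1.79997838e+02, 2.65111496e-03, 1.64253026e+02]), 'contact_force': array([ 1.10290751, -0.70901429,  0.173656  ]), 'wrist_torque': array([ 0.03104125, -0.0161727 ,  0.01300283]), 'grip_force': 0.0, 'finger_gap': 85.53990668119359}
```

View pics/t0.png

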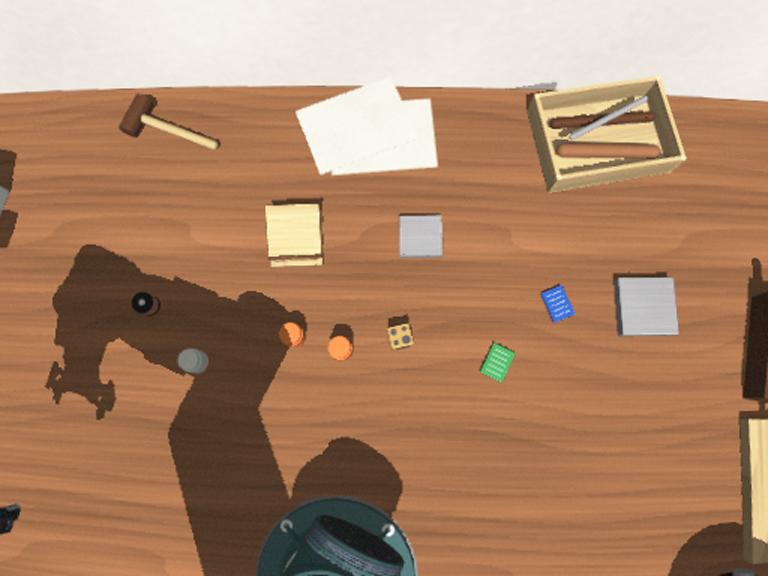

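View pics/s0.png

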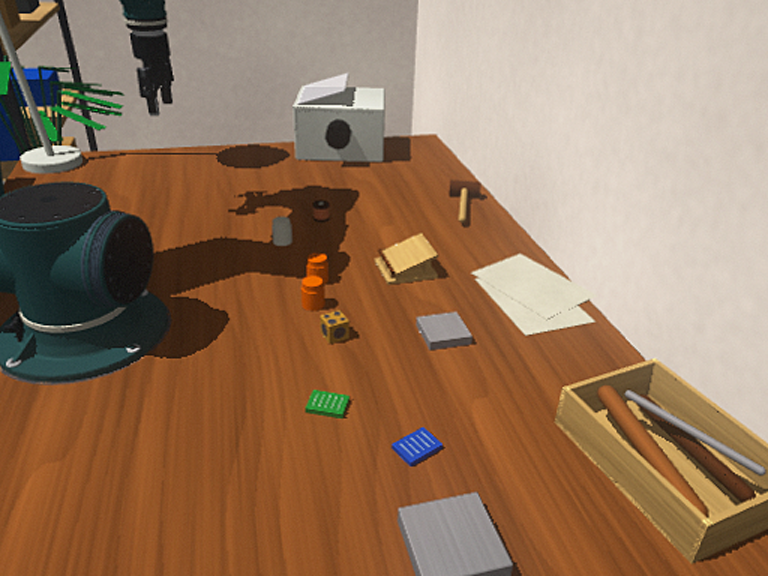

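Candidate list, in full-resolution top-image pixels (viewed pixel / 1.5):
- **Orange jars:** at (194,223) and (227,232). The one farther left (+y) is (194,223), so I choose that.
- **Bench blocks:** at (280,157) and (432,204). The smaller one is (280,157).
- **Tablets:** green at (331,241), blue at (372,202).
- **Cube and spool:** cube at (267,222), spool at (95,202).
- **White/grey jar:** at (128,240).

In the side view the chosen jar is the farther one, at about (211,178).

```bash
cat > m.py <<'E'
from h import *
def mask(n,im,kind,box):
    hsv=cv2.cvtColor(im,cv2.COLOR_RGB2HSV).astype(int); H,S,V=hsv[...,0],hsv[...,1],hsv[...,2]
    m={"gray":(S<50)&(V>80),"wood":(S<110)&(V>140),"green":(H>45)&(H<80)&(S>90),"blue":(H>100)&(H<130)&(S>100),
       "orange":(H<13)&(S>195)&(V>120),"black":V<42,"brass":(H>18)&(H<32)&(S>60)&(V>70)}[kind]
    o=np.zeros_like(m); l,t,r,b=box; o[t:b,l:r]=m[t:b,l:r]
    o=cv2.morphologyEx(o.astype(np.uint8),cv2.MORPH_CLOSE,np.ones((3,3)))
    k,lab,st,_=cv2.connectedComponentsWithStats(o); 
    return (lab==1+np.argmax(st[1:,4])).astype(np.uint8)
def rect(n,im,kind,box,z):
    m=mask(n,im,kind,box); c=max(cv2.findContours(m,0,cv2.CHAIN_APPROX_NONE)[0],key=len).reshape(-1,2)
    ys,xs=np.nonzero(m); W=p2w(n,np.c_[xs,ys],z)[:,:2].astype(np.float32)
    r=cv2.minAreaRect(W); return W.mean(0).round(1),np.round(r[0],1),np.round(r[1],1),round(r[2],1),int(m.sum())
E
python3 - <<'E'
from m import *
im=get_image("top")
for nm,kind,box,z in [("block","gray",(255,135,305,182),20),("green","green",(310,220,350,262),10),("blue","blue",(352,180,390,222),10),("orange","orange",(178,205,208,240),50),("orange2","orange",(212,215,245,245),50),("cube","brass",(255,211,282,238),40),("spool","black",(82,190,102,212),40),("stand","wood",(170,130,222,172),45)]:
    print(nm,*rect("top",im,kind,box,z))
a=cv2.resize(im[130:250,80:350],None,fx=2.9,fy=2.9,interpolation=cv2.INTER_CUBIC);cv2.imwrite("pics/c0.png",a[:,:,::-1])
a=get_image("side")[120:240,130:330];cv2.imwrite("pics/c1.png",cv2.resize(a,None,fx=4,fy=4,interpolation=cv2.INTER_CUBIC)[:,:,::-1])
E
```

```text
block [ 626.3 -141.1] [ 627.5 -140.2] [82.8 80.1] 1.2 792
green [ 392.6 -284.8] [ 392.9 -285. ] [44.2 59.8] 64.3 356
blue [ 504.3 -399.7] [ 504.5 -399.6] [59.4 43.4] 24.1 319Traceback (most recent call last):
  File "<stdin>", line 4, in <module>
  File "m.py", line 11, in rect
    m=mask(n,im,kind,box); c=max(cv2.findContours(m,0,cv2.CHAIN_APPROX_NONE)[0],key=len).reshape(-1,2)
  File "m.py", line 9, in mask
    return (lab==1+np.argmax(st[1:,4])).astype(np.uint8)
                   ~~~~~~~~~^^^^^^^^^^
    return _wrapfunc(a, 'argmax', axis=axis, out=out, **kwds)
    return bound(*args, **kwds)
ValueError: attempt to get argmax of an empty sequence
```

```bash
sed -i 's/(S>195)&(V>120)/(S>150)\&(V>150)/; s/wood":(S<110)/wood":(S<125)/' m.py
python3 - <<'E'
from m import *
im=get_image("top")
a=cv2.resize(im[130:250,80:350],None,fx=2.9,fy=2.9,interpolation=cv2.INTER_CUBIC);cv2.imwrite("pics/c0.png",a[:,:,::-1])
s=get_image("side");a=s[120:240,130:330];cv2.imwrite("pics/c1.png",cv2.resize(a,None,fx=4,fy=4,interpolation=cv2.INTER_CUBIC)[:,:,::-1])
for nm,kind,box,z in [("orange","orange",(178,205,208,240),50),("orange2","orange",(212,215,245,245),50),("cube","brass",(255,211,282,238),40),("spool","black",(82,190,102,212),40),("stand","wood",(170,130,222,172),45)]:
  try: print(nm,*rect("top",im,kind,box,z))
  except Exception as e: print(nm,"none")
print(im[218:230:3,188:202:2].tolist())
E
```

```text
orange [426.8  82. ] [431.6  83.4] [48.7 28.7] 22.7 87
orange2 [401.9  -2.5] [406.5   2.8] [40.1 43.1] 1.6 81
cube [ 432.9 -103.3] [ 433.1 -104.4] [39.4 35.4] 15.0 106
spool [483.4 379.5] [483.1 379.6] [38.9 35.7] 49.4 128
stand [628.1  99. ] [625.   98.9] [106.8 102.4] 5.0 1207
[[[134, 73, 36], [170, 94, 53], [251, 160, 87], [251, 160, 89], [251, 159, 88], [248, 150, 82], [122, 65, 36]], [[139, 77, 44], [136, 75, 41], [250, 156, 86], [251, 160, 88], [251, 160, 87], [251, 161, 89], [180, 97, 51]], [[136, 76, 42], [138, 78, 42], [167, 91, 50], [252, 161, 90], [252, 161, 90], [252, 163, 92], [202, 111, 59]], [[135, 76, 43], [139, 77, 42], [137, 78, 40], [250, 158, 88], [251, 158, 87], [201, 109, 60], [196, 107, 61]]]
```

View pics/c0.png

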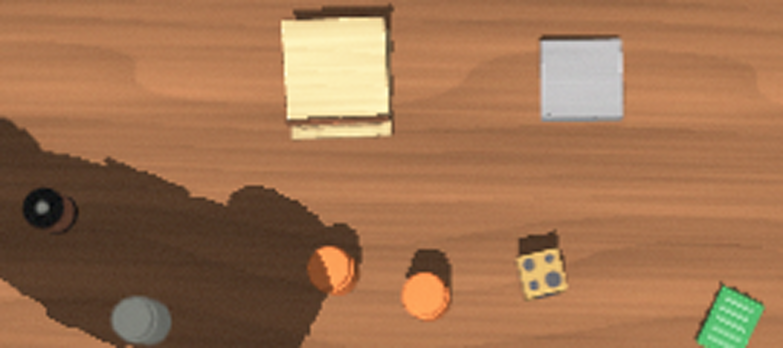

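View pics/c1.png

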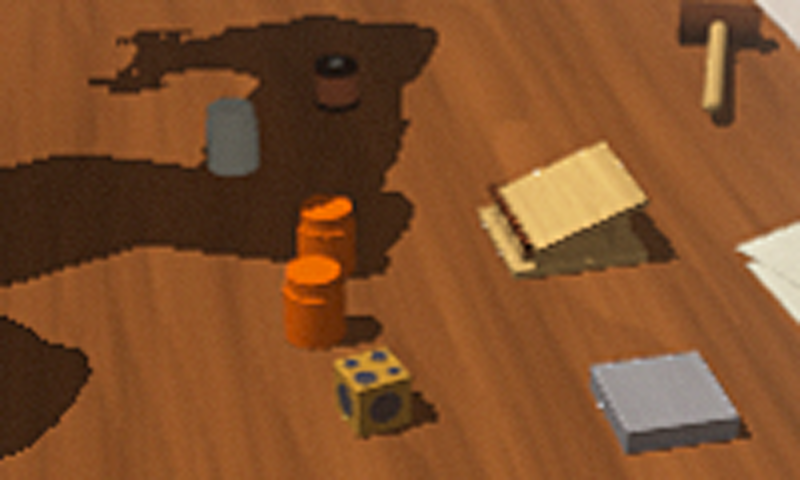

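Both crops confirm the picks. In c0 the chosen jar is the left one, at crop (334,268), half in shadow. In c1 it is the rear one, at (327,235). Next I'll refine the poses by fitting silhouettes.

```bash
cat > fit.py <<'E'
from m import *
from scipy.optimize import minimize
def box(a,b,h,z=0): return np.array([[x,y,w] for x in(-a/2,a/2) for y in(-b/2,b/2) for w in(z,z+h)],float)
def cyl(parts):
    t=np.linspace(0,2*np.pi,48); return np.vstack([np.c_[r*np.cos(t),r*np.sin(t),0*t+z] for r,z in parts])
c,s=np.cos(np.radians(20)),np.sin(np.radians(20))
FACE=np.array([[-40+u*c,y,26+u*s] for u in(0,95) for y in(-50,50)])
M=dict(bench_block=box(80,80,20),doming_block=box(40,40,40),green_tablet=box(60,44,10),blue_tablet=box(60,44,10),
 spool=cyl([(20,0),(20,40)]),orange_jar=cyl([(22,0),(22,42),(19.5,55)]),white_jar=cyl([(22,0),(22,42),(19.5,55)]),rest=FACE)
def sil(n,P,S=4):
    hull=cv2.convexHull(w2p(n,P).astype(np.float32)); m=np.zeros((384*S,512*S),np.uint8)
    cv2.fillConvexPoly(m,np.round(((hull+.5)*S-.5)*16).astype(np.int32),1,shift=4); return m
def iou(name,x,y,a,masks):
    R=cv2.Rodrigues(np.array([0,0,np.radians(a)]))[0]; P=M[name]@R.T+[x,y,0]; r=[]
    for n,m in masks.items():
        q=sil(n,P); r.append((q&m).sum()/(q|m).sum())
    return r
def find(name,x,y,a=None,masks=None,cams=("top","side"),tol=25):
    if masks is None:
        masks={}
        for n in cams:
            u=w2p(n,[x,y,20])[0]
            for d in outline_of(name,n):
                l,t,w,h=d["extent"]
                if np.hypot(l+w/2-u[0],t+h/2-u[1])<tol*.5: masks[n]=cv2.resize(d["pixels"].astype(np.uint8),None,fx=4,fy=4,interpolation=0);break
    f=lambda p:-sum(iou(name,p[0],p[1],p[2]*.5 if a is not None else 0,masks))
    x0=[x,y]+([a*2] if a is not None else []); sx=[x0]+[[v+(8 if i==j else 0) for j,v in enumerate(x0)] for i in range(len(x0))]
    r=minimize(f,x0,method="Nelder-Mead",options=dict(initial_simplex=sx,xatol=.1,fatol=1e-4))
    p=r.x.copy(); 
    if a is not None:p[2]*=.5
    return name,p.round(1),{n:round(float(v),2) for n,v in zip(masks,iou(name,p[0],p[1],p[2] if a is not None else 0,masks))}
E
python3 - <<'E'
from fit import *
for n in("top","side"):get_image(n)
for q in [("bench_block",626.5,-140.5,1.),("rest",622,99,1.),("doming_block",433,-104,15.),("green_tablet",393,-285,-25.7),("spool",483,380),("orange_jar",425,82),("white_jar",385,250),("blue_tablet",504,-400,24.)]:
    print(*find(*q))
    for n in("top","side"):
        try: print("   ",n,*find(*q,cams=(n,))[1:])
        except Exception as e: print("   ",n,"-")
E
```

```text
bench_block [ 630.4 -141.1    1.2] {'top': 0.96, 'side': 0.92}
    top [ 630.1 -141.1    1. ] {'top': 0.96}
    side [ 631.6 -138.6    1.5] {'side': 0.94}
rest [621.8  97.6   4.7] {'top': 0.87, 'side': 0.85}
    top [622.   99.    1.1] {'top': 0.88}
    side [619.7  92.3   7.5] {'side': 0.87}
doming_block [ 436.9 -104.4   15.9] {'top': 0.82, 'side': 0.92}
    top [ 434.9 -105.2   16.3] {'top': 0.85}
    side [ 438.  -103.    14.8] {'side': 0.95}
green_tablet [ 393.4 -285.4  -24.4] {'top': 0.92, 'side': 0.88}
    top [ 392.3 -286.1  -25.8] {'top': 0.93}
    side [ 395.5 -283.9  -25.9] {'side': 0.93}
spool [482.6 380.3] {'top': 0.95}
    top [482.6 380.3] {'top': 0.95}
    side [483. 380.] {}
orange_jar [433.1  92.3] {'top': 0.91, 'side': 0.66}
    top [432.   91.6] {'top': 0.93}
    side [437.2 105.9] {'side': 0.71}
white_jar [379.7 276.6] {'top': 0.94, 'side': 0.91}
    top [379.5 276.6] {'top': 0.94}
    side [380.3 279.1] {'side': 0.91}
blue_tablet [ 506.5 -399.7   24.9] {'top': 0.88, 'side': 0.93}
    top [ 505.8 -401.1   22.3] {'top': 0.9}
    side [ 507.2 -398.5   24.6] {'side': 0.94}
```

Run:
```python
from h import *
im=get_image("top"); cv2.imwrite("pics/c2.png",cv2.resize(im[125:185,165:225],None,fx=10,fy=10,interpolation=cv2.INTER_CUBIC)[:,:,::-1])
P=lambda a,z:p2w("top",np.array(a)/2.9+[80,130],z)[:,:2].round(1).tolist()
print(P([(281,20),(388,16)],58.5),P([(287,119),(391,116)],28))
```

```text
[[669.5, 151.1], [674.9, 47.0]] [[578.4, 145.4], [583.3, 43.3]]
```

View pics/c2.png

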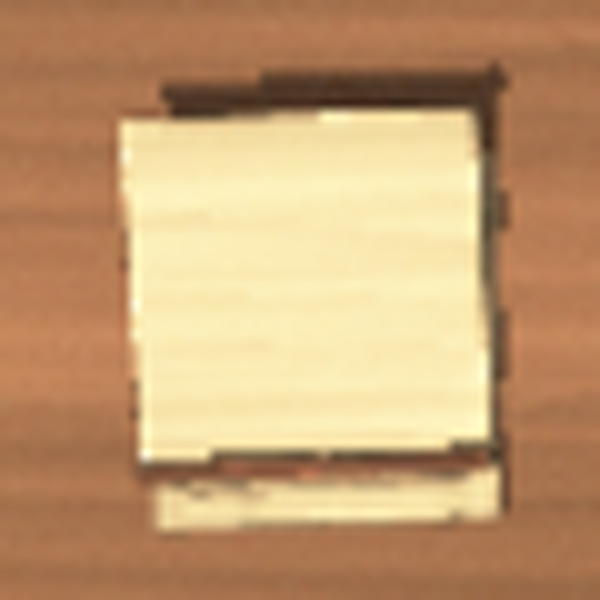

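Stand estimated at (623.5, 97.5) with yaw 3°, and block at (629.5, −141) with yaw 1.5°. The spool goes first.

Call:
carry_out:
  linear:
    - [42,-15,-14]
    - [42,-15,-14]
    - [42,-15,-14]
    - [42,-16,-14]
    - [43,-16,-14]
    - [43,-16,-14]
    - [43,-16,-14]
    - [43,-16,-13]
    - [0,0,-20]
    - [0,0,0]
  dr:
    - [0,0,0]
    - [0,0,0]
    - [0,0,0]
    - [0,0,0]
    - [0,0,0]
    - [0,0,0]
    - [0,0,0]
    - [0,0,0]
    - [0,0,0]
    - [0,0,0]
  claw: [-1,-1,-1,-1,-1,-1,-1,-1,-1,-1]
  force: 40

```text
clock: 4.15
position: [482.0, 379.6, 99.0]
tcp_rot: [-179.9, -0.1, 164.2]
contact_force: [0.2, -0.1, 0.3]
finger_gap: 85.5
grip_force: 0.0
```

Call:
carry_out:
  linear:
    - [0,0,-35]
    - [0,0,-35]
    - [0,0,-22]
    - [0,0,0]
    - [0,0,0]
    - [0,0,0]
    - [0,0,0]
    - [0,0,0]
    - [0,0,0]
    - [0,0,0]
  dr:
    - [0,0,0]
    - [0,0,0]
    - [0,0,0]
    - [0,0,0]
    - [0,0,0]
    - [0,0,0]
    - [0,0,0]
    - [0,0,0]
    - [0,0,0]
    - [0,0,0]
  claw: [-1,-1,-1,-1,1,1,1,1,1,1]
  force: 40

```text
clock: 5.4
position: [482.9, 380.6, 9.5]
tcp_rot: [179.9, 0.1, 164.3]
contact_force: [-0.8, -1.0, 8.8]
finger_gap: 38.0
grip_force: 38.9
```

Call:
carry_out:
  linear:
    - [0,0,40]
    - [0,0,50]
    - [14,-40,0]
    - [14,-40,0]
    - [14,-40,0]
    - [14,-40,0]
    - [14,-40,0]
    - [14,-40,0]
    - [15,-40,0]
    - [15,-40,0]
    - [15,-41,0]
    - [15,-41,0]
  dr:
    - [0,0,0]
    - [0,0,0]
    - [0,0,0]
    - [0,0,0]
    - [0,0,0]
    - [0,0,0]
    - [0,0,0]
    - [0,0,0]
    - [0,0,0]
    - [0,0,0]
    - [0,0,0]
    - [0,0,0]
  claw: [1,1,1,1,1,1,1,1,1,1,1,1]

```text
clock: 6.9
position: [626.8, -23.1, 98.7]
tcp_rot: [180.0, 0.0, 164.2]
contact_force: [0.0, 0.4, -1.2]
finger_gap: 38.1
grip_force: 40.6
```

Call:
carry_out:
  linear:
    - [0,0,0]
    - [0,0,0]
  dr:
    - [0,0,0]
    - [0,0,0]
  claw: [1,1]

```text
clock: 7.15
position: [626.2, -21.5, 98.4]
tcp_rot: [180.0, -0.0, 164.2]
contact_force: [0.3, 0.4, -1.1]
finger_gap: 38.6
grip_force: 40.6
```

Call:
carry_out:
  linear:
    - [0,0,-40]
    - [0,0,-35]
    - [0,0,-8]
    - [0,0,-3]
    - [0,0,0]
  dr:
    - [0,0,0]
    - [0,0,0]
    - [0,0,0]
    - [0,0,0]
    - [0,0,0]
  claw: [1,1,1,1,1]

```text
clock: 7.78
position: [627.1, -21.5, 13.4]
tcp_rot: [180.0, 0.1, 164.3]
contact_force: [0.3, -0.3, -1.6]
finger_gap: 37.9
grip_force: 40.6
```

Call:
carry_out:
  linear:
    - [0,0,-2]
    - [0,0,-1]
    - [0,0,0]
  dr:
    - [0,0,0]
    - [0,0,0]
    - [0,0,0]
  claw: [1,1,1]

```text
clock: 8.15
position: [626.7, -21.7, 9.6]
tcp_rot: [180.0, 0.0, 164.2]
contact_force: [0.5, 0.0, 1.3]
finger_gap: 37.8
grip_force: 40.8
```

Call:
carry_out:
  linear:
    - [0,0,0]
    - [0,0,0]
    - [0,0,0]
    - [0,0,0]
    - [0,0,10]
    - [0,0,30]
    - [0,0,50]
  dr:
    - [0,0,0]
    - [0,0,0]
    - [0,0,0]
    - [0,0,0]
    - [0,0,0]
    - [0,0,0]
    - [0,0,0]
  claw: [-1,-1,-1,-1,-1,-1,-1]

```text
clock: 9.02
position: [625.6, -21.6, 99.8]
tcp_rot: [-180.0, -0.1, 164.3]
contact_force: [1.0, -1.0, 0.4]
finger_gap: 85.8
grip_force: 0.0
```

Run:
```python
from fit import *
for n in("top","side"):get_image(n)
for q in [("spool",626.5,-21.7),("orange_jar",432,92),("orange_jar",404,0)]:
    for n in("top","side"):
        try: print(n,*find(*q,cams=(n,)))
        except Exception as e: print("   ",n,"-")
for n in("top","side"):
    for d in outline_of("orange_jar",n): print(n,round(d["conf"],2),[int(x) for x in d["extent"]])
s=read_state();print(s["clock"],s["position"],s["tcp_rot"])
```

```text
top spool [623.5 -39.7] {'top': 0.22}
side spool [631.3 -20.4] {'side': 0.92}
top orange_jar [432.  92.] {}
side orange_jar [436.7  96.2] {'side': 0.76}
top orange_jar [407.6  -1.7] {'top': 0.58}
side orange_jar [415.    5.4] {'side': 0.9}
top 0.5 [222, 226, 12, 11]
side 0.89 [200, 183, 13, 23]
side 0.47 [203, 169, 19, 17]
9.525 [626.01391375 -21.62258464  98.44861476] [-1.79990766e+02 -8.59259966e-02  1.64257069e+02]
```

Call:
carry_out:
  linear:
    - [-32,19,0]
    - [-32,19,0]
    - [-32,19,0]
    - [-32,19,0]
    - [-32,19,0]
    - [-33,19,0]
    - [0,0,0]
    - [0,0,0]
  dr:
    - [0,0,-9]
    - [0,0,-9]
    - [0,0,-9]
    - [0,0,-9]
    - [0,0,-8]
    - [0,0,0]
    - [0,0,0]
    - [0,0,0]
  claw: [-1,-1,-1,-1,-1,-1,-1,-1]

```text
clock: 10.52
position: [434.0, 92.2, 99.3]
tcp_rot: [180.0, 0.0, 120.3]
contact_force: [-0.4, -1.2, 0.2]
finger_gap: 85.6
grip_force: 0.0
```

Run:
```python
from h import *
save("side","s1.png",(130,120,330,260),4); s=read_state();print(s["clock"],s["position"],s["tcp_rot"]); save("top","t1.png",(60,120,360,270),2.6)
```

```text
10.575 [434.26809619  92.04701318  99.22401102] [1.79981656e+02 1.80072891e-02 1.20244339e+02]
```

View pics/s1.png

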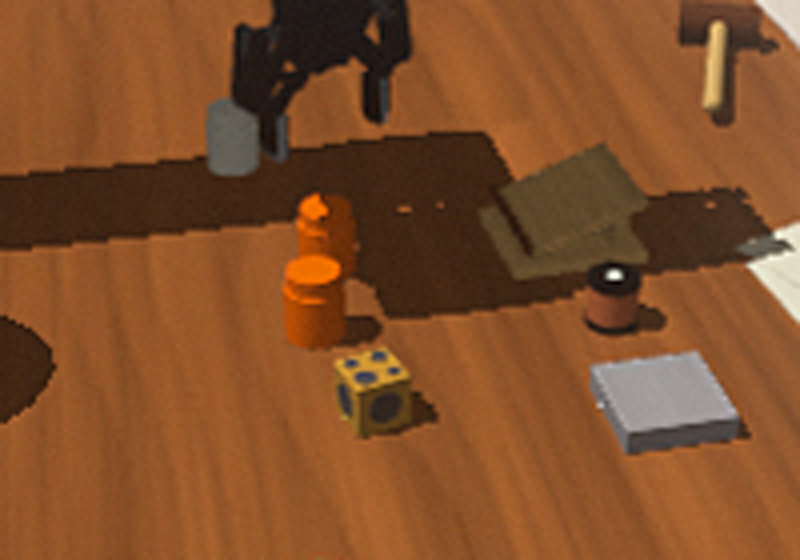

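The spool stands upright at (612,297) between block and stand. The gripper is open above the rear jar at (327,235), clear of the front one. Descending.

Call:
carry_out:
  linear:
    - [-1,0,-30]
    - [0,0,-30]
    - [0,0,-26]
    - [0,0,0]
    - [0,0,0]
    - [0,0,0]
    - [0,0,0]
    - [0,0,0]
    - [0,0,0]
  dr:
    - [0,0,0]
    - [0,0,0]
    - [0,0,0]
    - [0,0,0]
    - [0,0,0]
    - [0,0,0]
    - [0,0,0]
    - [0,0,0]
    - [0,0,0]
  claw: [-1,-1,-1,-1,1,1,1,1,1]
  force: 35

```text
clock: 11.75
position: [433.2, 92.3, 14.2]
tcp_rot: [179.9, 0.1, 120.3]
contact_force: [-2.3, -0.7, 9.0]
finger_gap: 42.7
grip_force: 34.4
```

Call:
carry_out:
  linear:
    - [0,0,40]
    - [0,0,45]
    - [22,-36,0]
    - [22,-36,0]
    - [22,-36,0]
    - [22,-36,0]
    - [22,-36,0]
    - [22,-36,0]
    - [22,-36,0]
    - [22,-36,0]
    - [22,-37,0]
    - [0,0,0]
  dr:
    - [0,0,0]
    - [0,0,0]
    - [0,0,0]
    - [0,0,0]
    - [0,0,0]
    - [0,0,0]
    - [0,0,0]
    - [0,0,0]
    - [0,0,0]
    - [0,0,0]
    - [0,0,0]
    - [0,0,0]
  claw: [1,1,1,1,1,1,1,1,1,1,1,1]

```text
clock: 13.25
position: [631.4, -235.1, 98.1]
tcp_rot: [180.0, 0.0, 120.1]
contact_force: [-0.4, 0.9, -0.7]
finger_gap: 42.6
grip_force: 36.9
```

Call:
carry_out:
  linear:
    - [0,0,-40]
    - [0,0,-35]
    - [0,0,-5]
    - [0,0,0]
  dr:
    - [0,0,0]
    - [0,0,0]
    - [0,0,0]
    - [0,0,0]
  claw: [1,1,1,1]

```text
clock: 13.75
position: [630.7, -232.5, 19.4]
tcp_rot: [180.0, 0.0, 120.3]
contact_force: [-0.6, -1.2, -1.6]
finger_gap: 42.8
grip_force: 36.9
```

Call:
carry_out:
  linear:
    - [0,0,-3]
    - [0,0,-2]
    - [0,0,0]
  dr:
    - [0,0,0]
    - [0,0,0]
    - [0,0,0]
  claw: [1,1,1]

```text
clock: 14.12
position: [631.0, -232.9, 14.3]
tcp_rot: [179.9, 0.1, 120.3]
contact_force: [-1.9, 1.1, 4.8]
finger_gap: 42.9
grip_force: 37.4
```

Call:
carry_out:
  linear:
    - [0,0,0]
    - [0,0,0]
    - [0,0,0]
    - [0,0,0]
    - [0,0,20]
    - [0,0,45]
    - [0,0,20]
    - [-39,26,0]
    - [-39,26,0]
    - [-39,26,0]
    - [-39,26,0]
    - [-39,25,0]
  dr:
    - [0,0,0]
    - [0,0,0]
    - [0,0,0]
    - [0,0,0]
    - [0,0,0]
    - [0,0,0]
    - [0,0,0]
    - [0,0,-7]
    - [0,0,-8]
    - [0,0,0]
    - [0,0,0]
    - [0,0,0]
  claw: [-1,-1,-1,-1,-1,-1,-1,-1,-1,-1,-1,-1]

```text
clock: 15.62
position: [434.1, -102.9, 98.3]
tcp_rot: [180.0, 0.0, 105.3]
contact_force: [0.5, -1.1, 0.9]
finger_gap: 85.3
grip_force: 0.0
```

Run:
```python
from fit import *
for n in("top","side"):get_image(n)
for q in [("spool",626.5,-21.7),("orange_jar",631,-233),("bench_block",629.5,-141,1.5),("doming_block",436,-104,15.5)]:
    for n in("top","side"):
        try: print(n,*find(*q,cams=(n,)))
        except Exception as e: print("   ",n,"-")
s=read_state();print(s["clock"],s["position"],s["tcp_rot"],s["finger_gap"])
```

```text
top spool [626.5 -21.7] {}
side spool [631.2 -20.4] {'side': 0.93}
top orange_jar [ 632.3 -230.8] {'top': 0.88}
side orange_jar [ 633.6 -229. ] {'side': 0.94}
top bench_block [ 641.6 -140.9   -1.2] {'top': 0.36}
side bench_block [ 6.309e+02 -1.359e+02  1.000e-01] {'side': 0.78}
top doming_block [ 436.  -104.    15.5] {}
side doming_block [ 435.9 -103.9   17. ] {'side': 0.93}
16.125 [ 435.95106345 -104.04989544   98.11057973] [-1.79993430e+02 -4.74503020e-03  1.05241031e+02] 85.43982858512585
```

Call:
carry_out:
  linear:
    - [0,0,-30]
    - [0,0,-30]
    - [0,0,-29]
    - [0,0,0]
    - [0,0,0]
    - [0,0,0]
    - [0,0,0]
    - [0,0,0]
    - [0,0,0]
  dr:
    - [0,0,0]
    - [0,0,0]
    - [0,0,0]
    - [0,0,0]
    - [0,0,0]
    - [0,0,0]
    - [0,0,0]
    - [0,0,0]
    - [0,0,0]
  claw: [-1,-1,-1,-1,1,1,1,1,1]
  force: 70

```text
clock: 17.25
position: [435.7, -104.0, 10.3]
tcp_rot: [180.0, 0.1, 105.3]
contact_force: [-3.6, -0.5, 13.5]
finger_gap: 39.2
grip_force: 69.8
```

Call:
carry_out:
  linear:
    - [0,0,40]
    - [0,0,50]
    - [38,-7,0]
    - [38,-7,0]
    - [39,-8,0]
    - [39,-8,0]
    - [39,-8,0]
    - [0,0,0]
    - [0,0,0]
  dr:
    - [0,0,0]
    - [0,0,0]
    - [0,0,-7]
    - [0,0,-7]
    - [0,0,0]
    - [0,0,0]
    - [0,0,0]
    - [0,0,0]
    - [0,0,0]
  claw: [1,1,1,1,1,1,1,1,1]

```text
clock: 18.38
position: [627.8, -141.4, 99.0]
tcp_rot: [-179.9, -0.0, 91.3]
contact_force: [-0.6, 0.4, -4.1]
finger_gap: 38.7
grip_force: 73.9
```

Run:
```python
from h import *
save("side","s2.png",(180,140,330,260),5); s=read_state();print(s["clock"],s["position"],s["tcp_rot"],s["contact_force"])
```

```text
18.425 [ 627.58769878 -141.40191311   99.26789585] [-1.79951323e+02 -1.96439120e-02  9.12589248e+01] [-0.82000636  0.19665536 -4.5209213 ]
```

View pics/s2.png

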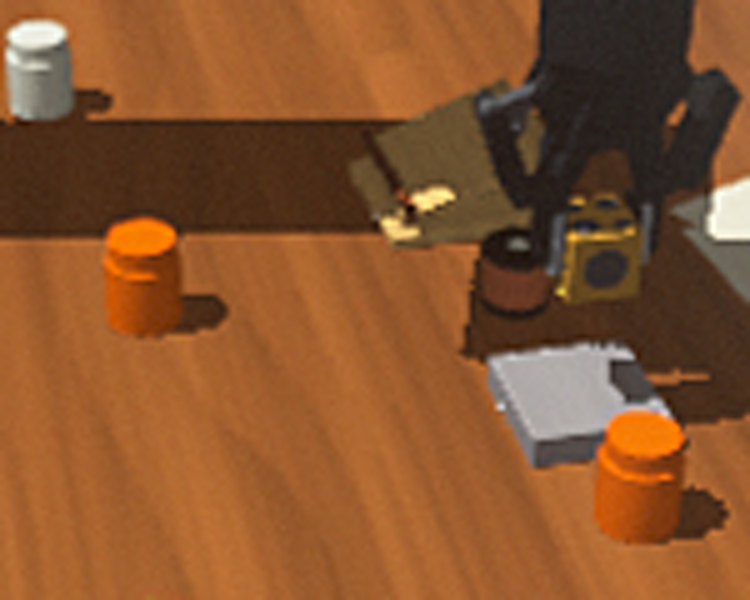

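The cube is held level above the block, and the jar and spool stand upright on either side. Lowering.

Call:
carry_out:
  linear:
    - [1,0,-35]
    - [0,0,-26]
    - [0,0,-4]
    - [0,0,0]
  dr:
    - [0,0,0]
    - [0,0,0]
    - [0,0,0]
    - [0,0,0]
  claw: [1,1,1,1]

```text
clock: 18.92
position: [629.4, -141.7, 35.2]
tcp_rot: [180.0, 0.0, 91.3]
contact_force: [0.8, 0.2, -4.5]
finger_gap: 39.2
grip_force: 73.6
```

Call:
carry_out:
  linear:
    - [0,0,-2]
    - [0,0,-1]
    - [0,0,0]
  dr:
    - [0,0,0]
    - [0,0,0]
    - [0,0,0]
  claw: [1,1,1]

```text
clock: 19.3
position: [629.6, -141.7, 31.6]
tcp_rot: [180.0, 0.0, 91.3]
contact_force: [-0.6, -0.5, -5.0]
finger_gap: 38.7
grip_force: 73.6
```

Call:
carry_out:
  linear:
    - [0,0,-1]
    - [0,0,-1]
    - [0,0,0]
  dr:
    - [0,0,0]
    - [0,0,0]
    - [0,0,0]
  claw: [1,1,1]

```text
clock: 19.68
position: [629.6, -141.7, 30.3]
tcp_rot: [180.0, 0.0, 91.3]
contact_force: [-4.9, 2.1, 9.8]
finger_gap: 38.8
grip_force: 75.8
```

Call:
carry_out:
  linear:
    - [0,0,0]
    - [0,0,0]
    - [0,0,0]
    - [0,0,0]
    - [0,0,10]
    - [0,0,45]
    - [0,0,25]
    - [-40,-24,0]
    - [-40,-24,0]
    - [-40,-24,0]
    - [-40,-24,0]
    - [-40,-24,0]
  dr:
    - [0,0,0]
    - [0,0,0]
    - [0,0,0]
    - [0,0,0]
    - [0,0,0]
    - [0,0,0]
    - [0,0,0]
    - [0,0,9]
    - [0,0,9]
    - [0,0,9]
    - [0,0,9]
    - [0,0,9]
  claw: [-1,-1,-1,-1,-1,-1,-1,-1,-1,-1,-1,-1]

```text
clock: 21.18
position: [428.3, -262.4, 110.1]
tcp_rot: [-180.0, 0.1, 136.6]
contact_force: [0.3, -0.1, -0.9]
finger_gap: 85.2
grip_force: 0.0
```

Call:
carry_out:
  linear:
    - [-36,-24,0]
    - [0,0,-20]
    - [0,0,0]
  dr:
    - [0,0,9]
    - [0,0,9]
    - [0,0,0]
  claw: [-1,-1,-1]

```text
clock: 21.55
position: [392.9, -285.6, 89.2]
tcp_rot: [180.0, -0.1, 154.2]
contact_force: [-0.1, -0.7, 0.6]
finger_gap: 85.4
grip_force: 0.0
```

Run:
```python
from fit import *
save("top","t2.png",(60,120,360,270),2.6); get_image("side")
for q in [("doming_block",629,-141,1.5)]:
    M["doming_block"]=box(40,40,40,20)
    for n in("top","side"):
        try: print(n,*find(*q,cams=(n,)))
        except Exception as e: print("   ",n,"-")
s=read_state();print(s["clock"],s["position"],s["tcp_rot"],s["finger_gap"])
```

```text
top doming_block [ 631.4 -141.6    1.5] {'top': 0.94}
side doming_block [ 634.5 -139.8    1.6] {'side': 0.93}
21.75 [ 394.106801   -285.71908904   90.01909878] [-1.79983648e+02  5.09444113e-02  1.54152413e+02] 85.34482844978761
```

View pics/t2.png

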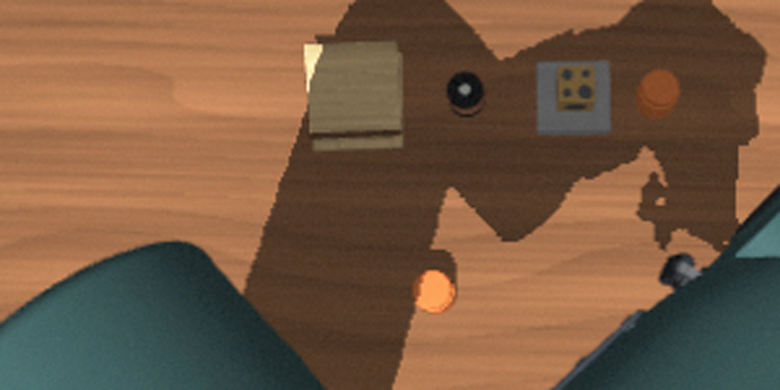

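The cube sits centred on the block (top view, block at (573,97), cube at (575,88) with height parallax), and the spool and jar are in line with it. Now the tablet.

Call:
carry_out:
  linear:
    - [0,0,-35]
    - [0,0,-35]
    - [0,0,-12]
    - [0,0,-6]
    - [0,0,0]
    - [0,0,0]
  dr:
    - [0,0,0]
    - [0,0,0]
    - [0,0,0]
    - [0,0,0]
    - [0,0,0]
    - [0,0,0]
  claw: [-1,-1,-1,-1,-1,-0.3]
  force: 30

```text
clock: 22.5
position: [393.9, -286.1, 2.1]
tcp_rot: [-180.0, 0.1, 154.3]
contact_force: [-1.5, 0.4, -0.2]
finger_gap: 69.4
grip_force: 0.0
```

Call:
carry_out:
  linear:
    - [0,0,0]
    - [0,0,0]
    - [0,0,0]
    - [0,0,0]
    - [0,0,0]
    - [0,0,0]
  dr:
    - [0,0,0]
    - [0,0,0]
    - [0,0,0]
    - [0,0,0]
    - [0,0,0]
    - [0,0,0]
  claw: [1,1,1,1,1,1]
  force: 30

```text
clock: 23.25
position: [393.7, -285.9, 1.9]
tcp_rot: [-180.0, 0.1, 154.3]
contact_force: [-0.9, 2.2, 8.0]
finger_gap: 43.1
grip_force: 29.5
```

Call:
carry_out:
  linear:
    - [0,0,40]
    - [0,0,60]
    - [21,38,0]
    - [21,38,0]
    - [21,38,0]
    - [21,38,0]
    - [21,38,0]
    - [21,38,0]
    - [21,38,0]
    - [21,39,0]
    - [21,39,0]
    - [21,39,0]
  dr:
    - [0,0,0]
    - [0,0,0]
    - [0,0,9.6]
    - [0,0,9.6]
    - [0,0,9.5]
    - [0,0,0]
    - [0,0,0]
    - [0,0,0]
    - [0,0,0]
    - [0,0,0]
    - [0,0,0]
    - [0,0,0]
  claw: [1,1,1,1,1,1,1,1,1,1,1,1]

```text
clock: 24.75
position: [604.0, 98.7, 101.4]
tcp_rot: [-180.0, 0.0, -177.0]
contact_force: [0.9, -1.3, -1.2]
finger_gap: 42.7
grip_force: 31.9
```

Call:
carry_out:
  linear:
    - [0,0,0]
    - [0,0,0]
    - [0,0,-20]
    - [0,0,0]
  dr:
    - [0.5,-10,0]
    - [0.5,-10,0]
    - [0,0,0]
    - [0,0,0]
  claw: [1,1,1,1]

```text
clock: 25.25
position: [603.2, 97.3, 79.5]
tcp_rot: [-180.0, 17.4, -177.0]
contact_force: [0.6, 0.2, -0.3]
finger_gap: 43.2
grip_force: 31.9
```

Run:
```python
from fit import *
import scipy.spatial.transform as T
save("side","s3.png",(200,120,330,230),6); s=read_state();print(s["clock"],s["position"],s["tcp_rot"],s["contact_force"],s["finger_gap"])
R=T.Rotation.from_euler("xyz",s["tcp_rot"],degrees=True).as_matrix(); print(R.round(3))
ds=[d for n in("side",) for d in outline_of("green_tablet",n)]
print([(d["conf"],d["extent"]) for d in ds])
# predicted corners if held with underside 2mm beyond... tablet frame = TCP, centre offset 0
for off in(-2,): 
    C=np.array([[x,y,z] for x in(-30,30) for y in(-22,22) for z in(0,10)],float)
    W=s["position"]+(C*[1,-1,-1]+[0,0,2])@R.T; p=w2p("side",W); print(p.min(0),p.max(0))
```

```text
25.3 [604.26153624  97.27983509  80.40299176] [-179.97660166   17.52908031 -177.05416238] [-0.38304161  0.18912041  0.57848612] 42.76125260295312
[[-0.952 -0.051  0.301]
 [-0.049  0.999  0.015]
 [-0.301 -0.    -0.954]]
[(0.66, [252.7, 148.9, 25.3, 16.9])]
[253.52604152 150.00744521] [276.4822301 166.2636189]
```

View pics/s3.png

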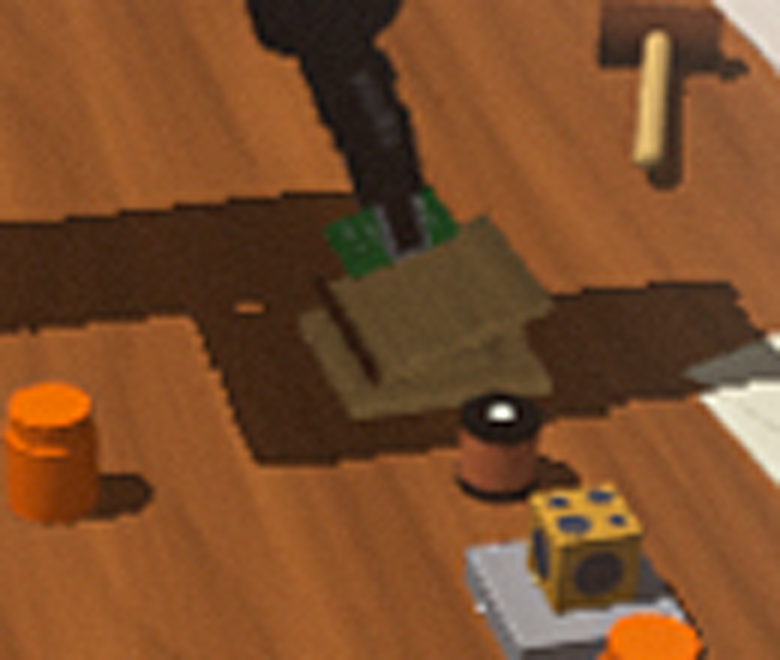

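The tablet is held lined side up, tilted 17.5°, over the slope. Its observed box centre (265,157) matches the predicted one (265,158). I'll finish the tilt and come down.

Call:
carry_out:
  linear:
    - [9,-1,-12]
    - [0,0,-20]
    - [0,0,0]
  dr:
    - [0.1,-2.5,0]
    - [0,0,0]
    - [0,0,0]
  claw: [1,1,1]

```text
clock: 25.72
position: [613.3, 96.2, 47.7]
tcp_rot: [-179.9, 20.0, -177.0]
contact_force: [0.1, 0.8, -0.0]
finger_gap: 42.9
grip_force: 31.9
```

Call:
carry_out:
  linear:
    - [1,0,-3]
    - [1,0,-2]
    - [0,0,0]
  dr:
    - [0,0,0]
    - [0,0,0]
    - [0,0,0]
  claw: [1,1,1]

```text
clock: 26.1
position: [615.7, 96.4, 43.6]
tcp_rot: [-179.9, 20.1, -177.0]
contact_force: [0.2, -0.2, -0.2]
finger_gap: 43.3
grip_force: 31.9
```

Call:
carry_out:
  linear:
    - [0.7,0,-1.9]
    - [0,0,0]
    - [0,0,0]
  dr:
    - [0,0,0]
    - [0,0,0]
    - [0,0,0]
  claw: [1,1,1]

```text
clock: 26.48
position: [616.0, 96.3, 41.4]
tcp_rot: [-179.9, 20.1, -177.0]
contact_force: [-0.1, -0.4, 0.8]
finger_gap: 43.1
grip_force: 31.9
```

Call:
carry_out:
  linear:
    - [0.3,0,-1]
    - [0,0,0]
    - [0,0,0]
  dr:
    - [0,0,0]
    - [0,0,0]
    - [0,0,0]
  claw: [1,1,1]

```text
clock: 26.85
position: [616.4, 96.3, 40.8]
tcp_rot: [-179.9, 20.1, -177.0]
contact_force: [-5.0, -0.6, 7.3]
finger_gap: 43.0
grip_force: 32.8
```

Call:
carry_out:
  linear:
    - [-0.2,0,0.5]
    - [-1.9,-0.1,-0.7]
    - [-1.9,-0.1,-0.7]
    - [0,0,0]
  dr:
    - [0,0,0]
    - [0,0,0]
    - [0,0,0]
    - [0,0,0]
  claw: [1,1,1,1]

```text
clock: 27.35
position: [612.1, 96.1, 39.3]
tcp_rot: [-179.9, 20.1, -177.0]
contact_force: [-0.2, -0.0, -0.8]
finger_gap: 42.7
grip_force: 31.9
```

Call:
carry_out:
  linear:
    - [-0.9,0,-0.3]
    - [-0.9,0,-0.3]
    - [0,0,0]
  dr:
    - [0,0,0]
    - [0,0,0]
    - [0,0,0]
  claw: [1,1,1]

```text
clock: 27.72
position: [611.2, 96.1, 39.3]
tcp_rot: [-179.9, 20.1, -177.0]
contact_force: [4.9, 0.5, 0.7]
finger_gap: 42.7
grip_force: 31.8
```

The force of +4.9 N in x means the tablet is touching the ledge. Releasing and backing out along the slope normal.

Call:
carry_out:
  linear:
    - [0.3,0,0]
    - [0,0,0]
    - [0,0,0]
    - [0,0,0]
    - [-4,0,10]
    - [-14,0,38]
    - [-14,0,38]
    - [-40,0,20]
    - [-40,0,0]
    - [-40,0,0]
    - [-40,0,0]
    - [0,0,0]
  dr:
    - [0,0,0]
    - [0,0,0]
    - [0,0,0]
    - [0,0,0]
    - [0,0,0]
    - [0,0,0]
    - [0,0,0]
    - [0,8,0]
    - [0,6,0]
    - [0,6,0]
    - [0,0,0]
    - [0,0,0]
  claw: [-1,-1,-1,-1,-1,-1,-1,-1,-1,-1,-1,-1]

```text
clock: 29.22
position: [417.5, 96.2, 144.9]
tcp_rot: [179.0, 0.3, -177.2]
contact_force: [0.1, -0.8, 0.6]
finger_gap: 85.5
grip_force: 0.0
```

Call:
carry_out:
  linear:
    - [-20,40,20]
    - [-20,50,20]
    - [0,50,0]
    - [0,50,0]
    - [0,50,0]
    - [0,50,0]
    - [0,0,0]
  dr:
    - [0,0,0]
    - [0,0,0]
    - [0,0,0]
    - [0,0,0]
    - [0,0,0]
    - [0,0,0]
    - [0,0,0]
  claw: [-1,-1,-1,-1,-1,-1,-1]

```text
clock: 30.1
position: [379.8, 388.9, 184.3]
tcp_rot: [179.0, 0.3, -177.0]
contact_force: [-0.2, 0.1, -0.8]
finger_gap: 85.6
grip_force: 0.0
```

Run:
```python
from fit import *
T_=np.array([[-40+(30.5+x)*c-z*s,y,26+(30.5+x)*s+z*c] for x in(-30,30) for y in(-22,22) for z in(0,10)])
M["green_tablet"]=T_; M["doming_block"]=box(40,40,40,20)
save("top","t3.png",(150,120,350,200),4); save("side","s3b.png",(220,130,330,230),6)
for q in [("green_tablet",623,97,3.),("spool",626.5,-21.7),("orange_jar",631,-233),("bench_block",629.5,-141,1.5),("doming_block",630,-141,1.5),("blue_tablet",506,-400,24.),("white_jar",380,277)]:
    for n in("top","side"):
        try: print(n,*find(*q,cams=(n,)))
        except Exception as e: print("   ",n,"-")
s=read_state();print(s["clock"],s["position"],s["tcp_rot"],s["finger_gap"])
```

```text
top green_tablet [622.6  95.4   1.1] {'top': 0.96}
side green_tablet [625.1  97.3   1.4] {'side': 0.91}
top spool [627.5 -20.7] {'top': 0.84}
side spool [632.5 -18.2] {'side': 0.94}
top orange_jar [ 631.9 -232.3] {'top': 0.89}
side orange_jar [ 634. -228.] {'side': 0.91}
top bench_block [ 630.  -141.8    1.3] {'top': 0.65}
side bench_block [ 6.322e+02 -1.377e+02 -4.000e-01] {'side': 0.46}
top doming_block [ 631.6 -141.4    0.7] {'top': 0.92}
side doming_block [ 632.8 -142.2    3.2] {'side': 0.93}
top blue_tablet [ 503.6 -400.9   24.6] {'top': 0.9}
side blue_tablet [ 507.7 -398.6   23.6] {'side': 0.89}
top white_jar [380. 277.] {}
side white_jar [380.  277.1] {'side': 0.91}
30.9 [379.82421029 386.09969621 184.30618463] [ 179.04999872    0.2819985  -177.21855543] 85.89201313294342
```

View pics/t3.png

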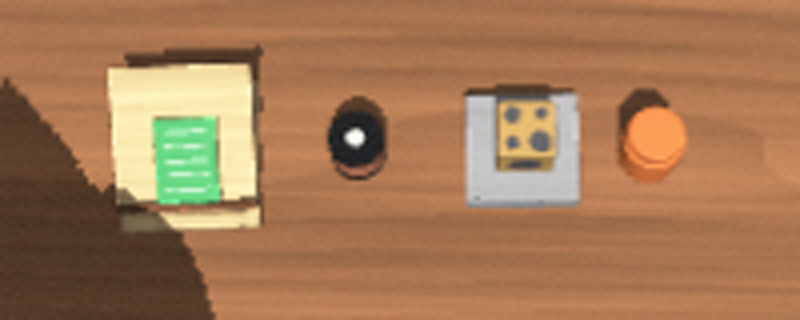

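View pics/s3b.png

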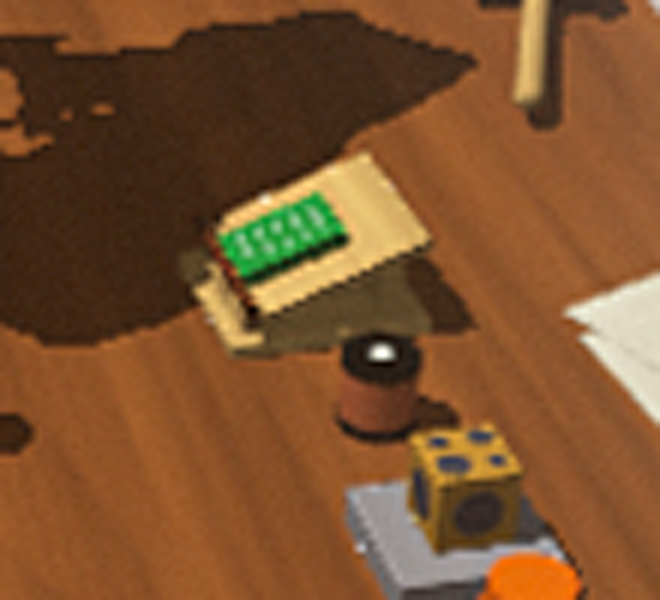

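Everything is in its place: tablet against the ledge at mid-width (187,160), spool at (357,137), cube on the block at (525,135), jar at (655,142). The blue tablet and white jar have not moved.

```bash
python3 -c "
from plant import *
print(job_done())"
```

```text
the job is handed in; nothing more can be done
None
```

I handed the job in at about 31 s of the 99 s. In the last pictures the cube, spool, orange jar and green tablet were all where the task wanted them and the blue tablet and white jar had not moved, but the judge's verdict was not returned.

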